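Return the doming punch to its rack

TASK

The steel doming punch with the round ball head has been left standing on the bench. Stand it upright, foot down, on the bottom of the empty bore in the wooden punch rack, and leave the flat-headed punch standing where it is.

Things in the scene. Friction and masses are not known exactly. Their poses are not given: they have to be found in the camera images.
- ball_punch: the punch to put away: plain steel rod standing upright on its flat foot, 26 mm diameter from the foot up to 85 mm, then a thinner neck and a 22 mm ball at the top; 121 mm tall, about 0.25 kg. Origin: centre of the underside of its foot; z points up to the ball. Round, so its yaw does not matter; grip the shank, about 70 mm above the foot.
- flat_punch: bystander of the same size and steel (26 mm shank up to 85 mm, 111 mm tall), but with a flat 35 mm disc for a head, also standing on the bench. Origin: centre of the underside of its foot; z up.
- punch_rack: fixed wooden block, 74 mm (its x) by 218 mm (its y) at its base, 45 mm high, lying at any yaw, with three round bores in a row along its y, 35 mm deep. The widest bore, at y = +66 mm, is empty; the other two, at y = -12 mm and y = -70 mm, hold slimmer fixed ball punches that rise to 109 mm and 96 mm above the bench. Origin: centre of its underside; z up.
- empty_bore (a point): centre of the floor of the rack's empty bore. The bore is 44 mm wide and its floor is flat, 10 mm above the bench and 35 mm below the rack's top. Axes are those of the rack: the row of punches runs from here along -y.
Things that resemble listed ones, but are neither listed nor needed, are in the scene too. Leave any orange look-alike of the ball_punch alone.

How it is judged:
On the way:
1. the ball-headed punch is lifted off the bench (height (world z) of ball_punch above 0.035 m), for 0.1 s.
At the end, for the whole second after the job is handed in: The ball-headed punch stands at rest in the empty bore, its foot within 4 mm of the bore's floor and within 13 mm of the bore's centre, ball up and within about 10 degrees of upright; the flat-headed punch still stands upright within 30 mm of where it was (horizontal distance between ball_punch and empty_bore below 0.013 m and z of ball_punch in the frame of empty_bore between -0.004 and 0.004 m and angle between each of ball_punch, flat_punch's own z axis and vertical below 0.17 rad and linear speed of ball_punch below 0.02 m/s and distance of flat_punch from where it was at the start of the episode below 0.03 m); the robot touches nothing.
It fails at once if the flat-headed punch is knocked over or moved more than 30 mm (distance of flat_punch from where it was at the start of the episode above 0.03 m or angle between flat_punch's own z axis and vertical above 0.5 rad).
It also fails if it takes over 43 s, if anything falls off the work surface, if the arm or the gripper's body presses on something with over 40 N, if the wrist force passes 120 N, or if a joint passes its speed limit or range.

ROBOT

A 6-joint arm with a two-finger parallel gripper is mounted at the origin on a cart in front of the work surface, level with it; the furniture and walls round the work are solid. World frame = base frame: x ahead of the robot, y to its left, z up, the work surface at z = 0. Lengths are in m, angles in rad, forces in N, time in s.
With the tool pointing down it reaches from about 0.2 to 0.875 m from the base axis. Payload 3.4 kg.
Tool frame: the origin (TCP) lies on the centre line of the jaws, within the pads' length; the fingertips stand 14 mm ahead of it and the grasp point (between the pads) lies 5 mm behind it; z points along the fingers, y is the direction in which the jaws open and shut (so a half turn about z gives the same grasp; the last joint's range is limited). The gripper opens to 94 mm and grips with 3 to 60 N. Pads are 16 mm wide; open, the fingers measure 119 mm over their backs; the gripper's body (75 mm by 177 mm) begins 78 mm behind the grasp point.
Start: joints at [1.218, 0.276, 1.505, -0, 1.361, -0.121], TCP at [0.132, 0.56, 0.219] pointing down, gripper open.
Joint ranges: [-2.89, 2.89], [-0.75, 2.08], [0.22, 2.7], [-1.18, 4.32], [0.11, 2.71], [-2.7, 2.7]. Speed limits (rad/s): [2.57, 2.57, 3.14, 3.14, 3.14, 3.14].

INTERFACE

Orientations are given as a unit quaternion [w, x, y, z].
In Python, from workcell import r, optics, workorder gives the robot as it stands.
- The arm moves only by the shell command python3 -m jog 'ROWS' [FORCE]. ROWS is JSON, a list of rows, each a list of 3 entries, a list of its own where there are three numbers: the shift along the tool's x, y, z each as a share of 0.025 m, from -1 to 1, then the turn, a rotation vector about the tool's x, y, z each as a share of 8 degrees, from -1 to 1, then the closure in counts, from 0 (fully open) to 255 (shut). In form: [[[tx, ty, tz], [rx, ry, rz], jaw], ...]. A call has 1 to 12 rows; each row shifts and turns the pose as measured when the row begins, along the tool's axes as they then stand; what a row does not reach is not made up. A row lasts 1/10 s, in which the tool goes at most 50 mm and 8.59 degrees, less where a joint would pass 70% of its speed; a pose out of reach is approached as far as the arm can. A call with a number of a shift or a turn outside -1 to 1 is refused whole. A call with a gripper value outside its range is refused whole. The fingers move at their own pace and stop on an object; FORCE is the grip in N (left out, the last holds). Time passes only in rows, so rows that do not move let the fingers close. It gives the time, the measured TCP pose, the force and the opening at its end, in the units of the state.
- r.read_state(): the state, without advancing time (a new reading comes with each control period).
- optics.get_image(name): name is "scene" or "top" or "wrist"; returns the picture (420x560x3 uint8, red, green, blue); there is no depth.
- optics.calibration(name): a dict with "fx", "fy", "cx", "cy" (pixels), "extrinsics" (4x4, takes a point from camera to world coordinates); the wrist camera has in their place "hand_eye" (4x4, takes a point from camera to tool coordinates, whose origin is the TCP and whose axes are the flange's). Camera axes: x right, y down, z forward; pixel columns grow to the right and rows downward; lengths in m; the calibration is good to about 2 mm. A picture is of the moment at which its call begins: read the wrist's pose just before it. calibration takes no time and is no camera call.
- workorder.hand_in(): hands the job in, once; it reports no verdict.
Trained networks look in the newest picture that a camera, given by its name, has taken for a name from the list of things; names that differ only in an ending like _2 or _b are one class to them, and where a whole thing is asked for, a point or a joint stands for the part that bears it (a point fixed in the world has none). Each returns a list of dicts, best first, with "confidence" (0 to 1); they miss things now and then, are a little off and sometimes report something else, mostly with a low value. They report only what shows in the picture. A call takes as long as a camera call. They do not tell look-alikes from the thing itself.
- optics.look_for(label, camera): "uv" ([column, row] in pixels, amid what is visible of it).
- optics.trace(label, camera): "pixels" (420x560 bool, what is visible of it) and "uv" ([column, row] in pixels, amid what is visible of it).
- optics.landmark_of(label, camera): "uv" ([column, row] in pixels: a listed point, or the origin of a listed thing).
The state is a dict: "clock": time; "q": joint angles; "dq": joint speeds; "tau": joint torques, N m; "ee_pos": TCP position; "tcp_rot": TCP orientation; "ft_force": force on the tool from outside, world axes, zero at the start; "moment": the same for the moment, N m; "gripper_width": finger opening in m.
Only numpy, scipy, OpenCV 4.12 (cv2) and the standard library are available. Lean on these libraries where they do the work, as an engineer would, in place of code of your own. Each camera call takes 0.05 s, during which the arm holds its last target.

## Working session

There is one attempt and no reset: what is moved stays moved. The work goes in short steps, Python scripts to look and compute and a shell command to move; the robot and the scene stay as the last step left them, time stands still between calls to the robot, and variables do not carry over. Pictures are saved under pics/ and viewed, and the job is handed in when it is done.

```bash
mkdir -p pics; ls
python3 - <<'E'
from workcell import r, optics, workorder
import cv2, numpy as np
s=r.read_state(); print({k:np.round(v,4).tolist() for k,v in s.items()})
for n in ("scene","top","wrist"):
    im=optics.get_image(n); cv2.imwrite(f"pics/{n}0.png",im[:,:,::-1])
    c=optics.calibration(n); print(n,{k:np.round(v,4).tolist() for k,v in c.items()})
    for l in ("ball_punch","flat_punch","punch_rack"):
        print(n,l,[(np.round(d["uv"]).tolist(),round(d["confidence"],2)) for d in optics.landmark_of(l,n)])
    print(n,"bore",[(np.round(d["uv"]).tolist(),round(d["confidence"],2)) for d in optics.landmark_of("empty_bore",n)])
E
```

```text
pics
{'clock': 0.0, 'q': [1.218, 0.2766, 1.5061, -0.0, 1.3607, -0.121], 'dq': [-0.0004, 0.0002, -0.0008, 0.0009, 0.0021, -0.0007], 'tau': [0.0009, -40.4575, -23.7229, 0.0703, 0.0342, -0.0001], 'ee_pos': [0.1319, 0.5591, 0.2186], 'tcp_rot': [-0.0002, 0.1156, 0.9933, -0.0009], 'ft_force': [-0.8867, 0.6027, -0.0375], 'moment': [0.0304, 0.0329, -0.0068], 'gripper_width': 0.0942}
scene {'fx': 382.2921, 'fy': 382.2921, 'cx': 278.8544, 'cy': 206.2469, 'extrinsics': [[-0.6518, -0.6013, 0.4623, 0.1085], [-0.7582, 0.502, -0.4161, 0.3557], [0.0182, -0.6217, -0.783, 0.7023], [0.0, 0.0, 0.0, 1.0]]}
scene ball_punch [([264.0, 207.0], 0.76), ([215.0, 222.0], 0.66), ([242.0, 224.0], 0.58), ([273.0, 186.0], 0.58), ([276.0, 227.0], 0.55)]
scene flat_punch [([204.0, 278.0], 0.61)]
scene punch_rack []
scene bore [([310.0, 154.0], 0.89)]
top {'fx': 536.0868, 'fy': 536.0868, 'cx': 282.8932, 'cy': 212.3523, 'extrinsics': [[-0.0082, -0.9809, 0.1942, 0.3324], [-0.9999, 0.0069, -0.0076, 0.0053], [0.0061, -0.1943, -0.9809, 1.0307], [0.0, 0.0, 0.0, 1.0]]}
top ball_punch [([304.0, 191.0], 0.9), ([244.0, 212.0], 0.69), ([215.0, 194.0], 0.6), ([267.0, 235.0], 0.57), ([281.0, 206.0], 0.53)]
top flat_punch [([163.0, 245.0], 0.73)]
top punch_rack [([408.0, 193.0], 0.57)]
top bore [([377.0, 185.0], 0.67)]
wrist {'fx': 337.5879, 'fy': 337.5879, 'cx': 279.1023, 'cy': 207.7291, 'hand_eye': [[0.0006, -0.9695, -0.2453, 0.0714], [1.0, 0.0005, 0.0004, -0.0009], [-0.0002, -0.2453, 0.9695, -0.1659], [0.0, 0.0, 0.0, 1.0]]}
wrist ball_punch []
wrist flat_punch []
wrist punch_rack []
wrist bore []
```

View pics/scene0.png

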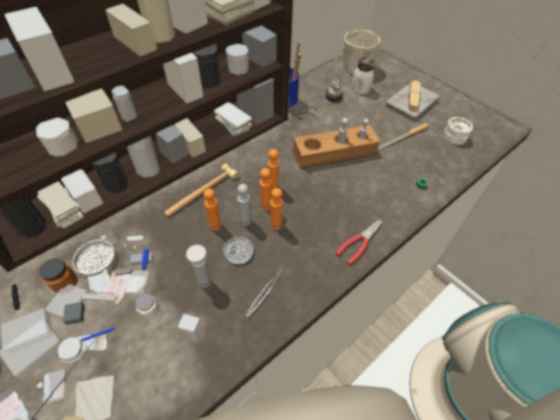

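View pics/top0.png

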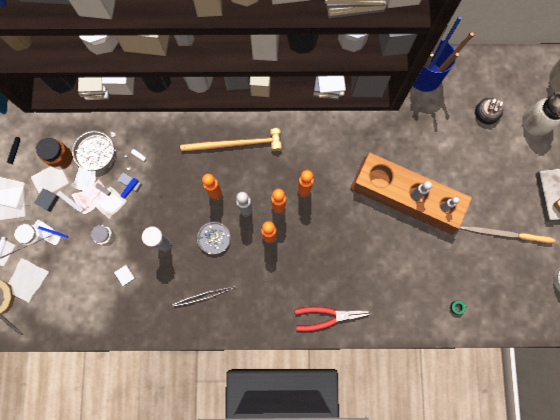

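View pics/wrist0.png

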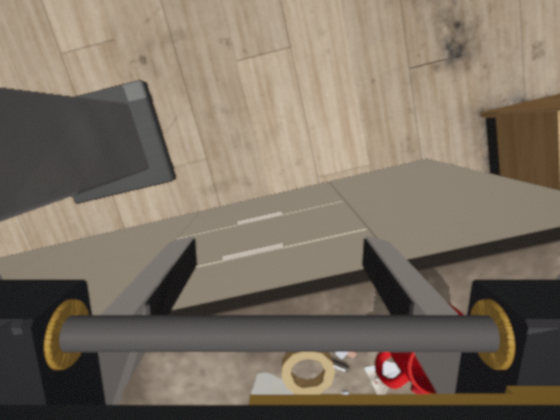

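Candidates for the ball punch in the top view: orange ones at (210,182), (278,198), (306,180) and (269,232), the bare steel one at (244,200), and slim steel ones fixed in the rack at (424,188) and (453,203). By the description I choose the bare steel one at (244,200). The flat punch's disc is at (152,237), and the empty bore is at (381,177).

```bash
cat > h.py <<'E'
from workcell import r, optics, workorder
import cv2, numpy as np
def cam(n,s=None):
    c=optics.calibration(n); K=np.array([[c["fx"],0,c["cx"]],[0,c["fy"],c["cy"]],[0,0,1]])
    if "extrinsics" in c: T=np.array(c["extrinsics"])
    else:
        from scipy.spatial.transform import Rotation as R
        s=s or r.read_state(); E=np.eye(4); w,x,y,z=s["tcp_rot"]
        E[:3,:3]=R.from_quat([x,y,z,w]).as_matrix(); E[:3,3]=s["ee_pos"]; T=E@np.array(c["hand_eye"])
    return K,T
def onplane(n,uv,z,s=None):
    K,T=cam(n,s); d=T[:3,:3]@np.linalg.inv(K)@np.array([uv[0],uv[1],1.]); o=T[:3,3]
    return o+d*(z-o[2])/d[2]
def proj(n,p,s=None):
    K,T=cam(n,s); q=np.linalg.inv(T)@np.append(p,1); q=K@q[:3]; return q[:2]/q[2]
E
python3 - <<'E'
from h import *
for n in ("top","scene"):
    im=optics.get_image(n)
    for l in ("ball_punch","flat_punch"):
        for d in optics.landmark_of(l,n): print(n,l,np.round(d["uv"],1),onplane(n,d["uv"],0)[:2].round(3),round(d["confidence"],2))
        for d in optics.trace(l,n):
            m=d["pixels"]; col=im[m].mean(0).round(); ys,xs=np.where(m); print(n,"trace",l,np.round(d["uv"]),col,m.sum(),xs.min(),xs.max(),ys.min(),ys.max(),round(d["confidence"],2))
    for d in optics.landmark_of("empty_bore",n): print(n,"bore",np.round(d["uv"],1),onplane(n,d["uv"],.01)[:2].round(4),round(d["confidence"],2))
im=optics.get_image("top")
a=cv2.resize(im[150:290,130:330],None,fx=4,fy=4,interpolation=cv2.INTER_CUBIC); cv2.imwrite("pics/topcrop.png",a[:,:,::-1])
b=cv2.resize(im[140:250,340:490],None,fx=5,fy=5,interpolation=cv2.INTER_CUBIC); cv2.imwrite("pics/rackcrop.png",b[:,:,::-1])
im=optics.get_image("scene")
a=cv2.resize(im[140:300,170:370],None,fx=3.75,fy=3.75,interpolation=cv2.INTER_CUBIC); cv2.imwrite("pics/scenecrop.png",a[:,:,::-1])
E
```

```text
top ball_punch [247.1 209.4] [0.543 0.067] 0.78
top ball_punch [214.5 196. ] [0.57  0.132] 0.72
top ball_punch [278.6 207.8] [0.546 0.006] 0.65
top ball_punch [268.3 234.4] [0.493 0.026] 0.63
top ball_punch [301.1 193.1] [ 0.575 -0.039] 0.59
top trace ball_punch [208. 189.] [185. 102.  46.] 332 201 220 174 199 0.77
top trace ball_punch [282. 204.] [195. 108.  47.] 268 272 284 189 213 0.76
top trace ball_punch [269. 230.] [208. 118.  50.] 225 262 274 222 242 0.62
top trace ball_punch [246. 205.] [147. 140. 139.] 315 236 251 192 216 0.57
top trace ball_punch [303. 185.] [186. 102.  45.] 286 297 311 171 195 0.55
top flat_punch [164.5 243.6] [0.476 0.227] 0.89
top trace flat_punch [153. 240.] [189. 184. 184.] 501 141 170 226 251 0.8
top bore [378.7 185.7] [ 0.5864 -0.1911] 0.63
scene ball_punch [243.6 223.5] [0.536 0.076] 0.81
scene ball_punch [272.6 189.8] [ 0.571 -0.039] 0.73
scene ball_punch [212.5 227.4] [0.572 0.136] 0.67
scene ball_punch [276.  226.8] [0.482 0.026] 0.64
scene ball_punch [266.5 206.8] [0.54  0.006] 0.64
scene trace ball_punch [240. 209.] [129. 125. 119.] 417 237 250 184 224 0.85
scene trace ball_punch [271. 169.] [173. 101.  46.] 341 267 278 150 189 0.84
scene trace ball_punch [276. 209.] [167.  97.  42.] 444 270 282 189 228 0.79
scene trace ball_punch [212. 211.] [166.  98.  44.] 446 203 219 189 230 0.59
scene trace ball_punch [267. 189.] [167.  98.  45.] 445 259 271 169 209 0.57
scene flat_punch [203.8 278.5] [0.479 0.222] 0.79
scene trace flat_punch [197. 263.] [158. 154. 147.] 615 186 209 245 287 0.68
scene bore [309.  152.3] [ 0.6031 -0.1897] 0.79
```

View pics/topcrop.png

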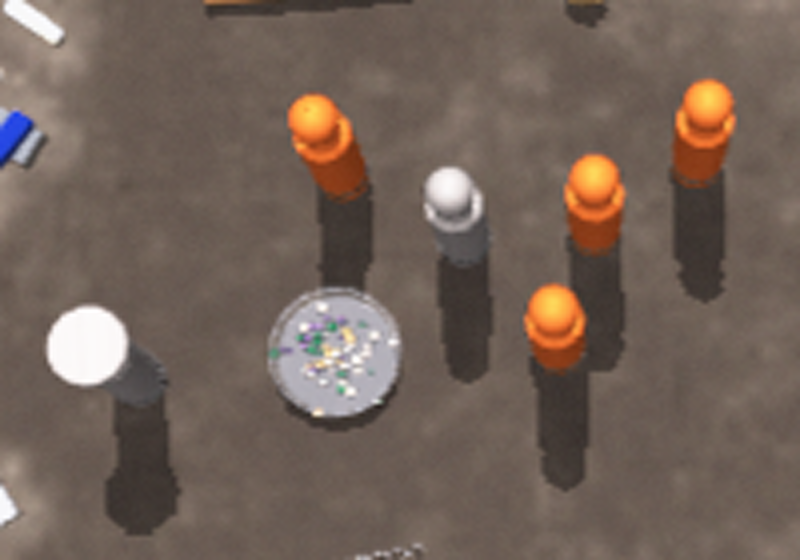

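View pics/rackcrop.png

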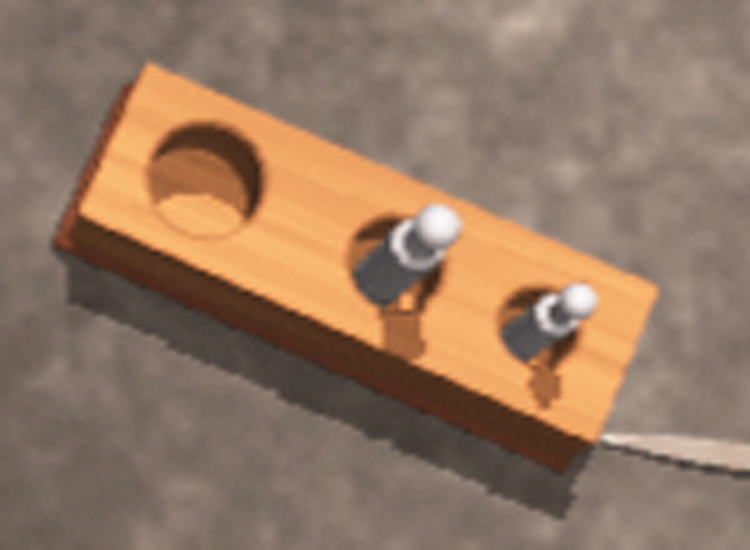

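View pics/scenecrop.png

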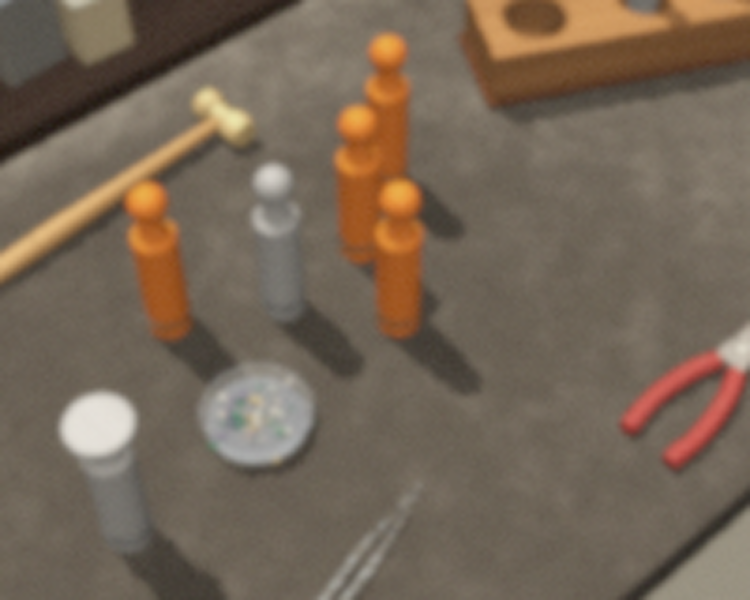

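The top crop confirms it: the bare steel ball-headed punch stands at top (242,198) with orange look-alikes on both sides. The flat-headed one is at (152,236). The rack's top corners and the empty bore rim at (381,176) are clear. Next I compute positions from these points.

Run:
```python
from h import *
t=lambda p,s,o:((p[0]+.5)/s-.5+o[0],(p[1]+.5)/s-.5+o[1])
T=lambda p:t(p,4,(130,150)); S=lambda p:t(p,3.75,(170,140)); B=lambda p:t(p,5,(340,140))
print("ball top",onplane("top",T((450,192)),.110)," scene",onplane("scene",S((273,182)),.110))
for n,p in dict(o1=(313,119),o2=(595,180),o3=(708,105),o4=(555,312)).items(): print(n,onplane("top",T(p),.110))
for n,p in dict(o1=(147,202),o2=(358,126),o4=(400,199)).items(): print(n,onplane("scene",S(p),.110))
print("flat",onplane("top",T((88,345)),.111), onplane("scene",S((98,426)),.111))
print("bore top",onplane("top",B((207,180)),.045)," scene",onplane("scene",S((535,17)),.045))
c=[onplane("top",B(p),.045) for p in ((150,63),(658,290),(597,443),(80,213))]
c=np.array(c)[:,:2]; print(c.round(4)); print(np.linalg.norm(c-np.roll(c,-1,0),axis=1).round(4)); 
ctr=c.mean(0); y=(c[0]+c[3]-c[1]-c[2]); y/=np.linalg.norm(y); print("ctr",ctr,"ydir",y,"ang",np.degrees(np.arctan2(y[1],y[0])),"bore",ctr+.066*y)
```

```text
ball top [0.54156607 0.06968942 0.11      ]  scene [0.54194493 0.06750985 0.11      ]
o1 [0.57511088 0.1305311  0.11      ]
o2 [0.54654806 0.0058707  0.11      ]
o3 [ 0.58036228 -0.04450376  0.11      ]
o4 [0.48772098 0.02366609 0.11      ]
o1 [0.57395449 0.12834172 0.11      ]
o2 [0.54470631 0.00511556 0.11      ]
o4 [0.48818707 0.02205881 0.11      ]
flat [0.47452937 0.225785   0.111     ] [0.47147641 0.22588824 0.111     ]
bore top [ 0.59747762 -0.18956245  0.045     ]  scene [ 0.59422965 -0.1889554   0.045     ]
[[ 0.644  -0.1697]
 [ 0.5534 -0.3583]
 [ 0.495  -0.3309]
 [ 0.5849 -0.1408]]
[0.2092 0.0645 0.2103 0.0659]
ctr [ 0.56933279 -0.2499088 ] ydir [0.43006001 0.9028003 ] ang 64.528631319694 bore [ 0.59771675 -0.19032398]
```

Positions check out (heights and reach agree, and the two cameras agree within 3 mm): the punch is at about (0.542, 0.069) and the bore at about (0.597, -0.189). Turning the jaw line to -15° clears the orange neighbours. I turn first, then travel.

```bash
python3 -m jog '[[[0,0,0],[0,0,0.96],0],[[0,0,0],[0,0,0.96],0],[[0,0,0],[0,0,0.96],0],[[0,0,0],[0,0,0.96],0],[[0,0,0],[0,0,0.96],0],[[0,0,0],[0,0,0.96],0],[[0,0,0],[0,0,0.96],0],[[0,0,0],[0,0,0.96],0],[[0,0,0],[0,0,0.96],0],[[0,0,0],[0,0,0.96],0],[[0,0,0],[0,0,0.96],0],[[0,0,0],[0,0,0.96],0]]'
cat >> h.py <<'E'
def togo(p,ang):
    """remaining shift in tool axes in shares of 25 mm, and turn about tool axes in shares of 8 deg, for tool down with jaw y at ang deg"""
    from scipy.spatial.transform import Rotation as R
    s=r.read_state(); w,x,y,z=s["tcp_rot"]; M=R.from_quat([x,y,z,w]).as_matrix()
    a=np.radians(ang); Y=np.array([np.cos(a),np.sin(a),0]); Z=np.array([0,0,-1.]); G=np.c_[np.cross(Y,Z),Y,Z]
    rv=R.from_matrix(M.T@G).as_rotvec(degrees=True)/8
    print("t",round(s["clock"],2),"pos",np.round(s["ee_pos"],4),"yaw",np.degrees(np.arctan2(M[1,1],M[0,1])).round(1),"w",round(s["gripper_width"],4),"F",np.round(s["ft_force"],1),"q",np.round(s["q"],2))
    print("shift",(M.T@(np.array(p)-s["ee_pos"])/.025).round(2),"turn",rv.round(2))
E
python3 -c "
from h import *
togo((.542,.069,.22),-15)
print(onplane('top',(250,112),0), onplane('top',(400,108),0))"
```

```text
clock: 2.65
ee_pos: [0.132, 0.5596, 0.2195]
tcp_rot: [-0.0, 0.815, 0.579, -0.0]
ft_force: [0.0, 0.5, 0.3]
gripper_width: 0.0937
t 2.65 pos [0.132  0.5596 0.2195] yaw -19.3 w 0.0937 F [0.  0.5 0.3] q [1.22 0.28 1.5  0.   1.36 1.55]
shift [-1.312e+01  2.195e+01 -2.000e-02] turn [-0.    0.   -0.53]
[0.74503896 0.06253725 0.        ] [ 0.75190944 -0.24354004  0.        ]
```

```bash
python3 -m jog '[[[-0.55,0.92,0],[0,0,0],0],[[-0.55,0.92,0],[0,0,0],0],[[-0.55,0.92,0],[0,0,0],0],[[-0.55,0.92,0],[0,0,0],0],[[-0.55,0.92,0],[0,0,0],0],[[-0.55,0.92,0],[0,0,0],0],[[-0.55,0.92,0],[0,0,0],0],[[-0.55,0.92,0],[0,0,0],0],[[-0.55,0.92,0],[0,0,0],0],[[-0.55,0.92,0],[0,0,0],0],[[-0.55,0.92,0],[0,0,0],0],[[-0.55,0.92,0],[0,0,0],0]]'
python3 -c "
from h import *
togo((.542,.069,.22),-19)"
```

```text
clock: 3.85
ee_pos: [0.3436, 0.3065, 0.2195]
tcp_rot: [-0.001, 0.814, 0.581, 0.002]
ft_force: [-0.1, -0.5, 0.6]
gripper_width: 0.0943
t 3.85 pos [0.3436 0.3065 0.2195] yaw -19.0 w 0.0943 F [-0.1 -0.5  0.6] q [0.58 0.1  1.73 0.   1.31 0.91]
shift [-6.4  10.6  -0.04] turn [ 0.   -0.03 -0.  ]
```

```bash
python3 -m jog '[[[-0.55,0.92,0],[0,0,0],0],[[-0.55,0.92,0],[0,0,0],0],[[-0.55,0.92,0],[0,0,0],0],[[-0.55,0.92,0],[0,0,0],0],[[-0.55,0.92,0],[0,0,0],0],[[-0.55,0.92,0],[0,0,0],0],[[-0.55,0.92,0],[0,0,0],0],[[-0.55,0.92,0],[0,0,0],0],[[-0.55,0.92,0],[0,0,0],0],[[-0.55,0.92,0],[0,0,0],0],[[-0.55,0.92,0],[0,0,0],0],[[0,0,0],[0,0,0],0]]'
python3 -c "
from h import *
togo((.542,.069,.22),-19)
s=r.read_state()
im=optics.get_image('wrist'); cv2.imwrite('pics/wrist1.png',im[:,:,::-1])
for d in optics.trace('ball_punch','wrist'): print(d['uv'],d['pixels'].sum(),im[d['pixels']].mean(0).round(),d['confidence'])
print(proj('wrist',(.542,.069,.11),s),proj('wrist',(.542,.069,0),s))
"
```

```text
clock: 5.05
ee_pos: [0.5429, 0.0682, 0.2205]
tcp_rot: [0.0, 0.815, 0.579, 0.004]
ft_force: [-0.7, 0.4, 0.8]
gripper_width: 0.094
t 5.05 pos [0.5429 0.0682 0.2205] yaw -19.2 w 0.094 F [-0.7  0.4  0.8] q [-0.01  0.23  1.57  0.    1.34  0.33]
shift [ 0.02 -0.05  0.02] turn [ 0.04 -0.05 -0.03]
[299.7, 254.9] 1371 [209. 128.  14.] 0.88
[289.6, 125.5] 703 [240. 158.  13.] 0.8
[242.5, 257.7] 1425 [190. 106.  16.] 0.75
[345.7, 287.2] 1424 [196. 115.  14.] 0.63
[277.9, 197.9] 1044 [188. 181. 175.] 0.6
[277.43716565 208.20233941] [277.45338524 185.40031096]
```

View pics/wrist1.png

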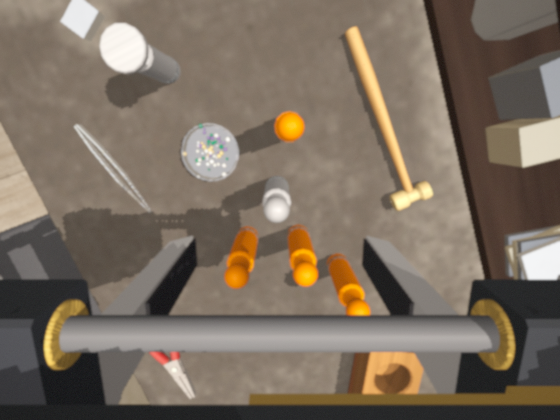

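The steel ball shows at wrist (276,207), where I predicted (277,208), and it is centred between the jaws. I descend now.

```bash
python3 -m jog '[[[0,-0.05,0.9],[0,0,0],40],[[0,0,0.9],[0,0,0],40],[[0,0,0.9],[0,0,0],40],[[0,0,0.9],[0,0,0],40],[[0,0,0.9],[0,0,0],40],[[0,0,0.9],[0,0,0],40],[[0,0,0.7],[0,0,0],40],[[0,0,0],[0,0,0],40]]'
python3 -c "
from h import *
togo((.542,.069,.065),-19)
s=r.read_state()
for n in ('wrist','top'):
  im=optics.get_image(n); cv2.imwrite(f'pics/{n}2.png',im[:,:,::-1])
print(proj('wrist',(.542,.069,.11),s))
"
```

```text
clock: 5.95
ee_pos: [0.5328, 0.0822, 0.0661]
tcp_rot: [-0.003, 0.812, 0.583, 0.005]
ft_force: [0.2, 0.2, 0.1]
gripper_width: 0.0795
t 5.95 pos [0.5328 0.0822 0.0661] yaw -18.6 w 0.0795 F [0.2 0.2 0.1] q [0.02 0.35 1.81 0.01 0.97 0.33]
shift [-0.38  0.52  0.04] turn [ 0.01 -0.09  0.05]
[311.4883605 322.6572185]
```

View pics/wrist2.png

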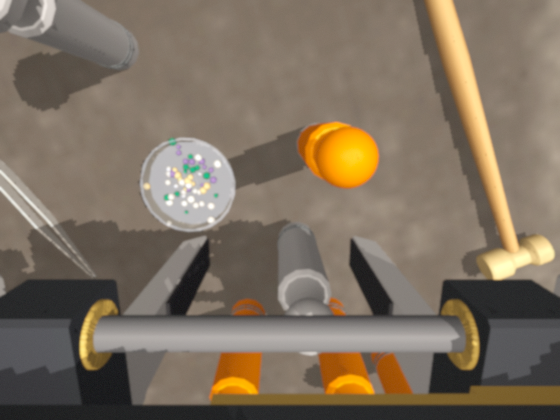

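The TCP drifted about 17 mm sideways during the descent. The punch is untouched and still between the jaws, so I correct before closing.

```bash
python3 -m jog '[[[-0.2,0.26,0.02],[0,0,0],40],[[-0.2,0.26,0.02],[0,-0.05,0],40],[[0,0,0],[0,0,0],40]]'
python3 -c "
from h import *
togo((.542,.069,.065),-19)"
```

```text
clock: 6.35
ee_pos: [0.5471, 0.068, 0.0707]
tcp_rot: [0.002, 0.812, 0.584, 0.007]
ft_force: [0.7, 0.2, 0.1]
gripper_width: 0.0794
t 6.35 pos [0.5471 0.068  0.0707] yaw -18.6 w 0.0794 F [0.7 0.2 0.1] q [-0.01  0.36  1.79  0.    0.98  0.32]
shift [-0.03 -0.21  0.22] turn [ 0.09 -0.06  0.05]
```

```bash
python3 -m jog '[[[0,-0.2,0.2],[0.08,-0.06,0],40],[[0,0,0],[0,0,0],40]]'
python3 -c "
from h import *
togo((.542,.069,.065),-19)
s=r.read_state()
im=optics.get_image('wrist'); cv2.imwrite('pics/wrist3.png',im[:,:,::-1])
print(proj('wrist',(.542,.069,.085),s),proj('wrist',(.542,.069,0),s))"
```

```text
clock: 6.55
ee_pos: [0.543, 0.0692, 0.0663]
tcp_rot: [0.001, 0.812, 0.583, 0.0]
ft_force: [-0.4, 1.0, -1.0]
gripper_width: 0.0794
t 6.55 pos [0.543  0.0692 0.0663] yaw -18.6 w 0.0794 F [-0.4  1.  -1. ] q [-0.    0.36  1.79 -0.    0.99  0.33]
shift [-0.02 -0.03  0.05] turn [0.01 0.   0.04]
[277.86343446 275.95029727] [278.15256805 223.69928024]
```

View pics/wrist3.png

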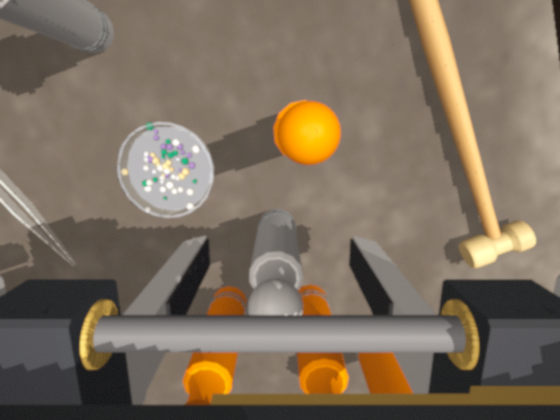

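The punch is centred (shoulder at column 276, predicted 278). I close the jaws.

```bash
python3 -m jog '[[[0,0,0],[0,0,0],200],[[0,0,0],[0,0,0],255],[[0,0,0],[0,0,0],255],[[0,0,0],[0,0,0],255],[[0,0,0],[0,0,0],255],[[0,0,0],[0,0,0],255],[[0,0,0],[0,0,0],255],[[0,0,0],[0,0,0],255]]' 35
python3 -c "
from h import *
togo((.542,.069,.065),-19)"
```

```text
clock: 7.4
ee_pos: [0.5429, 0.0694, 0.0665]
tcp_rot: [0.001, 0.812, 0.583, 0.001]
ft_force: [0.3, 0.4, 0.3]
gripper_width: 0.0254
t 7.4 pos [0.5429 0.0694 0.0665] yaw -18.6 w 0.0254 F [0.3 0.4 0.3] q [ 0.    0.36  1.79 -0.    0.99  0.33]
shift [-0.03 -0.03  0.06] turn [ 0.01 -0.    0.05]
```

```bash
python3 -m jog '[[[0,0,-0.5],[0,0,0],255],[[0,0,-0.9],[0,0,0],255],[[0,0,-0.9],[0,0,0],255],[[0,0,-0.9],[0,0,0],255],[[0,0,-0.9],[0,0,0],255],[[0,0,-0.9],[0,0,0],255],[[0,0,-0.9],[0,0,0],255],[[0,0,-0.4],[0,0,0],255],[[0,0,0],[0,0,0],255]]'
python3 -c "
from h import *
togo((.5965,-.1895,.225),-25)"
```

```text
clock: 8.3
ee_pos: [0.5397, 0.0695, 0.2318]
tcp_rot: [-0.001, 0.812, 0.583, -0.002]
ft_force: [0.0, -0.3, -2.0]
gripper_width: 0.0254
t 8.3 pos [0.5397 0.0695 0.2318] yaw -18.6 w 0.0254 F [ 0.  -0.3 -2. ] q [ 0.    0.23  1.54 -0.    1.38  0.33]
shift [-9.09  5.46  0.27] turn [-0.03  0.02  0.8 ]
```

```bash
python3 -m jog '[[[-0.4,0.25,0],[0,0,0],255],[[-0.85,0.5,0],[0,0,0],255],[[-0.85,0.5,0],[0,0,0],255],[[-0.85,0.5,0],[0,0,0],255],[[-0.85,0.5,0],[0,0,0],255],[[-0.85,0.5,0],[0,0,0],255],[[-0.85,0.5,0],[0,0,0],255],[[-0.85,0.5,0],[0,0,0],255],[[-0.85,0.5,0],[0,0,0],255],[[-0.85,0.5,0],[0,0,0],255],[[-0.85,0.5,0],[0,0,0],255],[[-0.3,0.2,0],[0,0,0.8],255]]'
python3 -c "
from h import *
togo((.5965,-.1895,.225),-25)
s=r.read_state()
im=optics.get_image('wrist'); cv2.imwrite('pics/wrist4.png',im[:,:,::-1])
for d in optics.landmark_of('empty_bore','wrist'): print(d, onplane('wrist',d['uv'],.01,s))
print(proj('wrist',(.5965,-.1895,.045),s),proj('wrist',(.5965,-.1895,0.01),s))
im=optics.get_image('top'); cv2.imwrite('pics/top4.png',im[:,:,::-1])"
```

```text
clock: 9.5
ee_pos: [0.5876, -0.209, 0.211]
tcp_rot: [-0.011, 0.844, 0.536, -0.015]
ft_force: [0.3, 0.7, -3.0]
gripper_width: 0.0254
t 9.5 pos [ 0.5876 -0.209   0.211 ] yaw -25.1 w 0.0254 F [ 0.3  0.7 -3. ] q [-0.45  0.37  1.38 -0.01  1.42 -0.  ]
shift [ 0.85 -0.03 -0.57] turn [-0.25  0.09 -0.01]
{'uv': [283.5, 166.5], 'confidence': 0.59} [ 0.59416856 -0.18900381  0.01      ]
[285.03979366 170.93332662] [285.63930659 166.01529113]
```

View pics/wrist4.png

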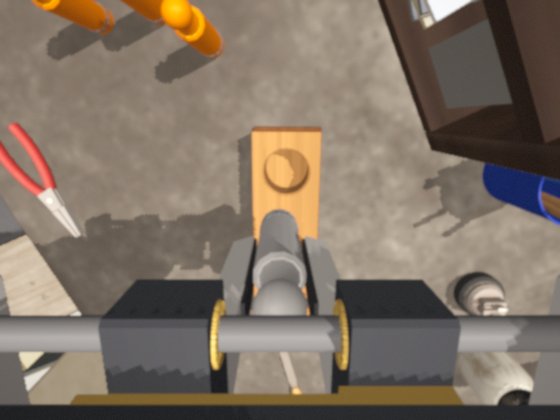

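View pics/top4.png

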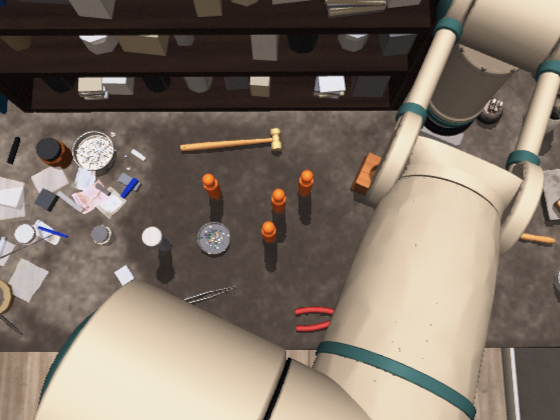

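The wrist view shows the bore rim at about (286,169), where I predicted (285,171), so the bore estimate is confirmed. The punch is held straight, with the foot at z≈0.145. I overshot by 21 mm and correct that now.

```bash
python3 -m jog '[[[0.4,0,-0.2],[-0.25,0.1,0],255],[[0.35,0,0],[0,0,0],255],[[0,0,0],[0,0,0],255]]'
python3 -c "
from h import *
togo((.5965,-.1895,.165),-25)"
```

```text
clock: 9.95
ee_pos: [0.5939, -0.1872, 0.214]
tcp_rot: [-0.004, 0.841, 0.541, 0.0]
ft_force: [-0.7, 0.4, -2.6]
gripper_width: 0.0254
t 9.95 pos [ 0.5939 -0.1872  0.214 ] yaw -24.5 w 0.0254 F [-0.7  0.4 -2.6] q [-0.42  0.35  1.4   0.    1.39  0.01]
shift [-0.05  0.15  1.96] turn [-0.05 -0.03  0.07]
```

```bash
python3 -m jog '[[[-0.05,0.1,0.5],[-0.05,0,0],255],[[0,0,0.5],[0,0,0],255],[[0,0,0.5],[0,0,0],255],[[0,0,0.5],[0,0,0],255],[[0,0,0.5],[0,0,0],255],[[0,0,0],[0,0,0],255]]'
python3 -c "
from h import *
togo((.5965,-.1895,.125),-25)
s=r.read_state()
im=optics.get_image('wrist'); cv2.imwrite('pics/wrist5.png',im[:,:,::-1])
im=optics.get_image('scene'); 
cv2.imwrite('pics/scene5.png',cv2.resize(im[80:240,240:440],None,fx=3.75,fy=3.75)[:,:,::-1])
print(proj('wrist',(.5965,-.1895,.045),s),proj('wrist',(.5965,-.1895,0.01),s))"
```

```text
clock: 10.55
ee_pos: [0.5949, -0.1868, 0.1463]
tcp_rot: [-0.002, 0.839, 0.544, 0.0]
ft_force: [-1.1, -0.6, -3.2]
gripper_width: 0.0253
t 10.55 pos [ 0.5949 -0.1868  0.1463] yaw -24.1 w 0.0253 F [-1.1 -0.6 -3.2] q [-0.42  0.4   1.51  0.    1.24  0.  ]
shift [-0.08  0.11  0.85] turn [-0.02 -0.02  0.12]
[282.91484057 213.1326807 ] [282.63746634 203.3115636 ]
```

View pics/wrist5.png

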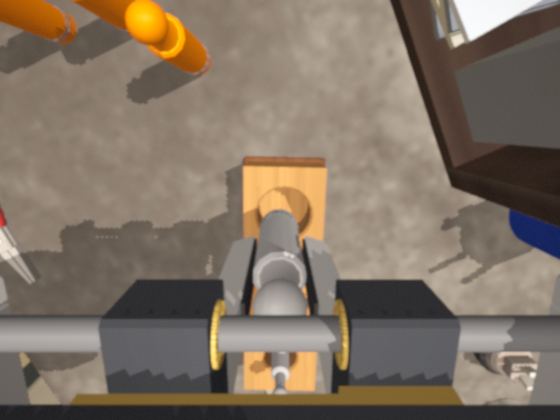

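View pics/scene5.png

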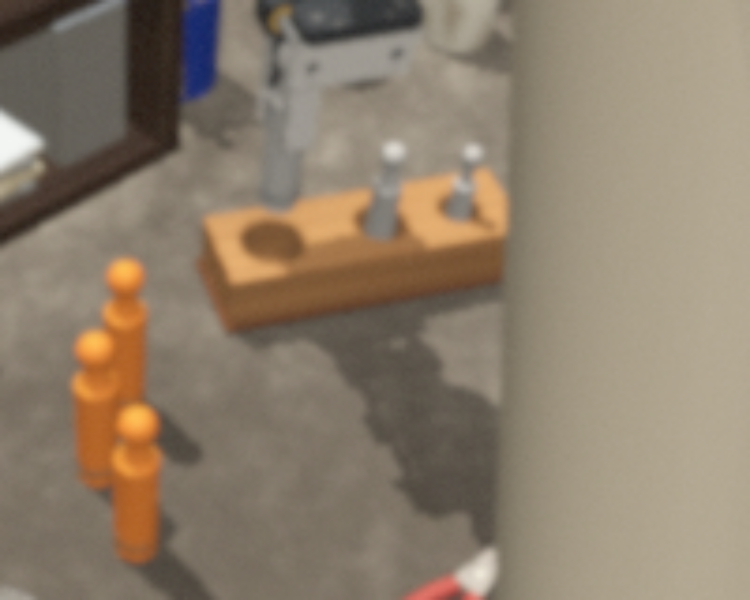

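The rim centre is at about (284,211), where I predicted (283,213). The punch is about 3 mm off the bore axis, with 9 mm clearance. I continue down with a small correction.

```bash
python3 -m jog '[[[-0.07,0.12,0.3],[0,0,0],255],[[0,0,0.3],[0,0,0],255],[[0,0,0.2],[0,0,0],255],[[0,0,0],[0,0,0],255]]'
python3 -c "
from h import *
togo((.596,-.1895,.0765),-24)"
```

```text
clock: 11.05
ee_pos: [0.5998, -0.1914, 0.1285]
tcp_rot: [0.001, 0.839, 0.544, 0.002]
ft_force: [-0.5, -0.2, -2.6]
gripper_width: 0.0253
t 11.05 pos [ 0.5998 -0.1914  0.1285] yaw -24.1 w 0.0253 F [-0.5 -0.2 -2.6] q [-0.42  0.41  1.53  0.    1.2  -0.  ]
shift [ 0.   -0.18  2.08] turn [ 0.03 -0.02 -0.01]
```

```bash
python3 -m jog '[[[0,-0.15,0.2],[0,0,0],255],[[0,0,0.2],[0,0,0],255],[[0,0,0],[0,0,0],255]]'
python3 -c "
from h import *
togo((.596,-.1895,.0765),-24)"
```

```text
clock: 11.35
ee_pos: [0.5961, -0.1896, 0.1178]
tcp_rot: [0.001, 0.839, 0.544, 0.002]
ft_force: [-0.6, -0.2, -3.5]
gripper_width: 0.0256
t 11.35 pos [ 0.5961 -0.1896  0.1178] yaw -24.1 w 0.0256 F [-0.6 -0.2 -3.5] q [-0.42  0.42  1.55  0.    1.17 -0.  ]
shift [-0.   -0.01  1.65] turn [ 0.03 -0.02 -0.01]
```

```bash
python3 -m jog '[[[0,0,0.35],[0,0,0],255],[[0,0,0.35],[0,0,0],255],[[0,0,0.3],[0,0,0],255],[[0,0,0],[0,0,0],255]]'
python3 -c "
from h import *
togo((.596,-.1895,.0765),-24)"
```

```text
clock: 11.75
ee_pos: [0.5961, -0.1896, 0.0906]
tcp_rot: [0.001, 0.839, 0.544, 0.002]
ft_force: [0.3, 0.2, -2.4]
gripper_width: 0.0253
t 11.75 pos [ 0.5961 -0.1896  0.0906] yaw -24.1 w 0.0253 F [ 0.3  0.2 -2.4] q [-0.42  0.44  1.59  0.    1.11 -0.  ]
shift [-0.   -0.01  0.56] turn [ 0.03 -0.02 -0.01]
```

The foot is inside the bore at z≈0.024, with no contact. I approach the floor gently.

```bash
python3 -m jog '[[[0,0,0.25],[0,0,0],255],[[0,0,0.2],[0,0,0],255],[[0,0,0],[0,0,0],255]]'
python3 -c "
from h import *
togo((.596,-.1895,.0765),-24)
s=r.read_state()
im=optics.get_image('wrist'); cv2.imwrite('pics/wrist6.png',im[:,:,::-1])"
```

```text
clock: 12.05
ee_pos: [0.5963, -0.1896, 0.078]
tcp_rot: [0.001, 0.839, 0.544, 0.002]
ft_force: [0.6, 0.7, -3.2]
gripper_width: 0.0251
t 12.05 pos [ 0.5963 -0.1896  0.078 ] yaw -24.1 w 0.0251 F [ 0.6  0.7 -3.2] q [-0.42  0.45  1.6   0.    1.08 -0.  ]
shift [-0.   -0.01  0.06] turn [ 0.03 -0.02 -0.01]
```

View pics/wrist6.png

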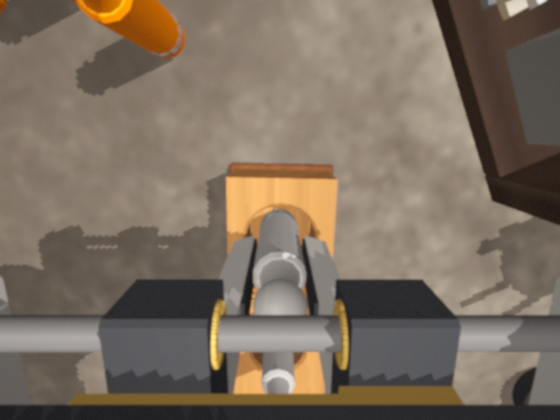

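The punch is centred in the bore, about 1.5 mm above the floor by the numbers. I nudge down until contact shows.

```bash
python3 -m jog '[[[0,0,0.06],[0,0,0],255],[[0,0,0.05],[0,0,0],255],[[0,0,0],[0,0,0],255]]'
python3 -c "
from h import *
togo((.596,-.1895,.0765),-24)"
```

```text
clock: 12.4
ee_pos: [0.597, -0.1898, 0.0768]
tcp_rot: [0.002, 0.839, 0.544, 0.003]
ft_force: [-0.0, -0.0, -2.2]
gripper_width: 0.0254
t 12.4 pos [ 0.597  -0.1898  0.0768] yaw -24.1 w 0.0254 F [-0.  -0.  -2.2] q [-0.42  0.45  1.6   0.    1.08 -0.  ]
shift [-0.   -0.04  0.01] turn [ 0.05 -0.02 -0.01]
```

```bash
python3 -m jog '[[[0,0,0.06],[0,0,0],255],[[0,0,0],[0,0,0],255]]'
python3 -c "
from h import *
togo((.596,-.1895,.0765),-24)"
```

```text
clock: 12.6
ee_pos: [0.5976, -0.19, 0.0769]
tcp_rot: [0.003, 0.839, 0.544, 0.004]
ft_force: [-0.5, 0.1, -2.9]
gripper_width: 0.0252
t 12.6 pos [ 0.5976 -0.19    0.0769] yaw -24.1 w 0.0252 F [-0.5  0.1 -2.9] q [-0.42  0.45  1.6   0.    1.08 -0.  ]
shift [-0.01 -0.07  0.01] turn [ 0.06 -0.02 -0.01]
```

```bash
python3 -m jog '[[[0,-0.05,0.12],[0.05,0,0],255],[[0,0,0],[0,0,0],255]]'
python3 -c "
from h import *
togo((.596,-.1895,.0765),-24)"
```

```text
clock: 12.8
ee_pos: [0.5984, -0.1903, 0.0772]
tcp_rot: [0.002, 0.839, 0.544, 0.003]
ft_force: [1.3, -0.2, -3.1]
gripper_width: 0.025
t 12.8 pos [ 0.5984 -0.1903  0.0772] yaw -24.1 w 0.025 F [ 1.3 -0.2 -3.1] q [-0.42  0.45  1.6   0.    1.08 -0.  ]
shift [-0.01 -0.1   0.03] turn [ 0.05 -0.02 -0.01]
```

```bash
python3 -m jog '[[[0,-0.1,0.2],[0,0,0],255],[[0,0,0],[0,0,0],255]]'
python3 -c "
from h import *
togo((.596,-.1895,.0765),-24)"
```

```text
clock: 13.0
ee_pos: [0.5993, -0.1905, 0.0773]
tcp_rot: [0.006, 0.839, 0.544, 0.006]
ft_force: [-0.2, -0.2, -2.5]
gripper_width: 0.0248
t 13.0 pos [ 0.5993 -0.1905  0.0773] yaw -24.1 w 0.0248 F [-0.2 -0.2 -2.5] q [-0.42  0.45  1.61  0.    1.07 -0.  ]
shift [-0.02 -0.14  0.03] turn [ 0.12 -0.02 -0.01]
```

Downward commands no longer lower the tool, and it tilts slightly, which suggests the foot is on the floor although the force reading hardly shows it. I look before doing anything else.

```bash
python3 -c "
from h import *
im=optics.get_image('wrist'); cv2.imwrite('pics/wrist7.png',im[:,:,::-1])
im=optics.get_image('scene'); 
cv2.imwrite('pics/scene7.png',cv2.resize(im[80:240,240:440],None,fx=3.75,fy=3.75)[:,:,::-1])
togo((.596,-.1895,.0765),-24)
s=r.read_state(); print(s['moment'],s['tau'],s['dq'],s['q'])
"
```

```text
t 13.1 pos [ 0.5991 -0.1905  0.0764] yaw -24.1 w 0.025 F [ 1.2 -0.2  9.3] q [-0.42  0.45  1.61  0.    1.07 -0.  ]
shift [-0.01 -0.13 -0.01] turn [ 0.11 -0.02 -0.01]
[-0.24459638 -0.31147947 -0.04227508] [ 3.58716573e-02 -4.89892960e+01 -2.13108909e+01  6.89068367e-02
  1.12223940e-01  8.95524106e-03] [ 0.00015283  0.00608826 -0.00670682  0.00199259 -0.00439068  0.00038296] [-0.42037122  0.45226492  1.60578364  0.00361916  1.06844215 -0.00200515]
```

View pics/wrist7.png

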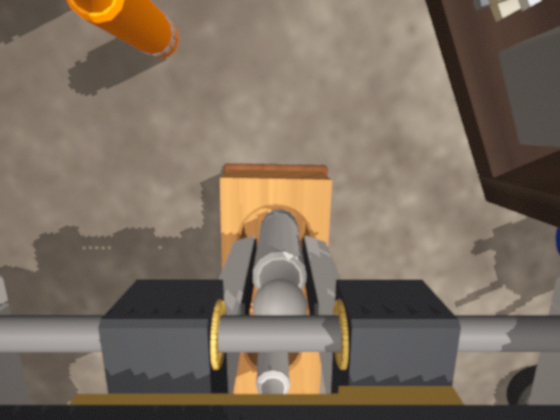

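View pics/scene7.png

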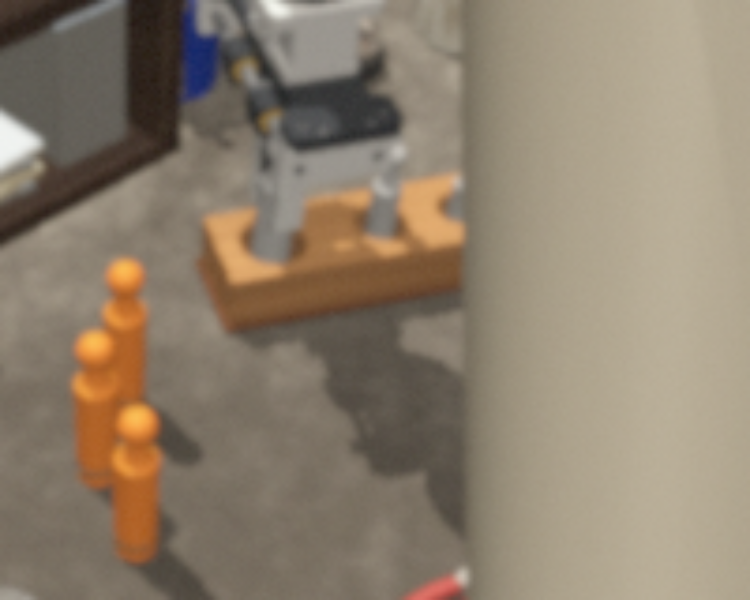

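Contact is confirmed: +9 N vertical against -3 N hanging. The punch stands on the bore floor, upright and centred. I release it, then go straight up.

```bash
python3 -m jog '[[[0,0,0],[0.1,0,0],255],[[0,0,0],[0,0,0],230],[[0,0,0],[0,0,0],180],[[0,0,0],[0,0,0],120],[[0,0,0],[0,0,0],80],[[0,0,0],[0,0,0],60],[[0,0,0],[0,0,0],60],[[0,0,0],[0,0,0],60]]'
python3 -c "
from h import *
im=optics.get_image('wrist'); cv2.imwrite('pics/wrist8.png',im[:,:,::-1])
togo((.598,-.190,.225),-24)
"
```

```text
clock: 13.9
ee_pos: [0.5983, -0.1902, 0.0737]
tcp_rot: [-0.002, 0.839, 0.544, 0.0]
ft_force: [-0.8, 0.0, 0.1]
gripper_width: 0.0644
t 13.95 pos [ 0.5983 -0.1902  0.0737] yaw -24.1 w 0.068 F [ 0.2  0.1 -1.3] q [-0.42  0.46  1.59  0.    1.09 -0.  ]
shift [ 0.02 -0.04 -6.05] turn [-0.03 -0.02 -0.01]
```

View pics/wrist8.png

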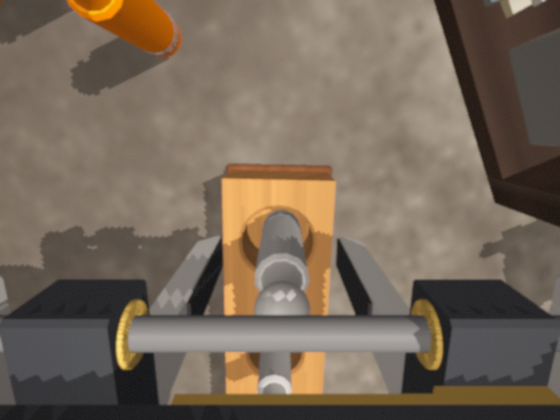

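The jaws are open and the punch stands free between them in the bore. I raise in moderate steps, since faster ones drifted sideways.

```bash
python3 -m jog '[[[0,0,-0.4],[0,0,0],60],[[0,0,-0.4],[0,0,0],60],[[0,0,-0.4],[0,0,0],60],[[0,0,-0.4],[0,0,0],60]]'
python3 -c "
from h import *
togo((.598,-.190,.225),-24)
"
```

```text
clock: 14.35
ee_pos: [0.5979, -0.1902, 0.1161]
tcp_rot: [-0.003, 0.839, 0.544, -0.0]
ft_force: [-0.1, -0.1, -0.1]
gripper_width: 0.0719
t 14.35 pos [ 0.5979 -0.1902  0.1161] yaw -24.1 w 0.0719 F [-0.1 -0.1 -0.1] q [-0.42  0.43  1.54  0.    1.18 -0.  ]
shift [ 0.02 -0.02 -4.36] turn [-0.04 -0.02 -0.01]
```

```bash
python3 -m jog '[[[0,0,-0.4],[0,0,0],60],[[0,0,-0.5],[0,0,0],60],[[0,0,-0.7],[0,0,0],60],[[0,0,-0.8],[0,0,0],60],[[0,0,-0.8],[0,0,0],60],[[0,0,-0.8],[0,0,0],60],[[0,0,-0.8],[0,0,0],60],[[0,0,0],[0,0,0],60]]'
python3 -c "
from h import *
togo((.55,-.02,.24),-24)
"
```

```text
clock: 15.15
ee_pos: [0.5991, -0.1911, 0.2501]
tcp_rot: [0.0, 0.839, 0.544, 0.002]
ft_force: [-0.9, -0.8, -0.4]
gripper_width: 0.0719
t 15.15 pos [ 0.5991 -0.1911  0.2501] yaw -24.1 w 0.0719 F [-0.9 -0.8 -0.4] q [-0.42  0.34  1.33  0.    1.46 -0.  ]
shift [ 5.45 -4.59  0.41] turn [ 0.02 -0.02 -0.01]
```

```bash
python3 -m jog '[[[0.85,-0.5,0],[0,0,0],60],[[0.85,-0.5,0],[0,0,0],60],[[0.85,-0.5,0],[0,0,0],60],[[0.85,-0.5,0],[0,0,0],60],[[0.85,-0.5,0],[0,0,0],60],[[0.85,-0.5,0],[0,0,0],60],[[0.85,-0.5,0],[0,0,0],60],[[0.85,-0.5,0],[0,0,0],60],[[0.85,-0.5,0],[0,0,0],60],[[0.85,-0.5,0],[0,0,0],60],[[0.85,-0.5,0],[0,0,0],60],[[0,0,0],[0,0,0],60]]'
python3 -c "
from h import *
togo((.55,-.02,.24),-24)
for n in ('top','scene'):
  im=optics.get_image(n); cv2.imwrite(f'pics/{n}9.png',im[:,:,::-1])
  x0,y0=(340,140) if n=='top' else (270,80)
  cv2.imwrite(f'pics/{n}9c.png',cv2.resize(im[y0:y0+110,x0:x0+150],None,fx=5,fy=5,interpolation=cv2.INTER_CUBIC)[:,:,::-1])
  print(n,proj(n,(.5965,-.1895,.12)),proj(n,(.5965,-.1895,.045)))
"
```

```text
clock: 16.35
ee_pos: [0.5625, 0.0879, 0.2431]
tcp_rot: [-0.003, 0.84, 0.543, -0.003]
ft_force: [0.5, -0.8, -0.3]
gripper_width: 0.072
t 16.35 pos [0.5625 0.0879 0.2431] yaw -24.3 w 0.072 F [ 0.5 -0.8 -0.3] q [0.03 0.26 1.47 0.   1.42 0.45]
shift [-4.14  1.32  0.12] turn [-0.06  0.01 -0.03]
top [388.87587527 165.02363489] [380.98971319 176.0975264 ]
scene [314.53940396 119.92791629] [311.83417701 143.60092432]
```

View pics/top9.png

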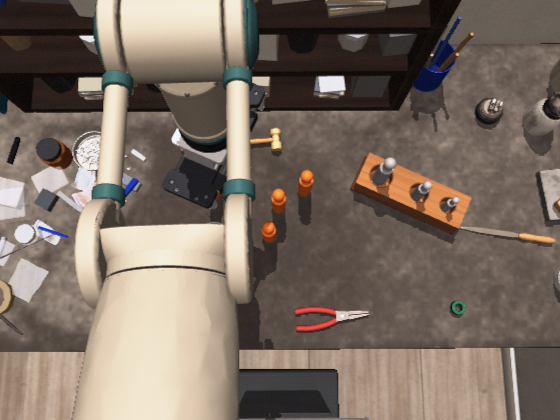

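View pics/top9c.png

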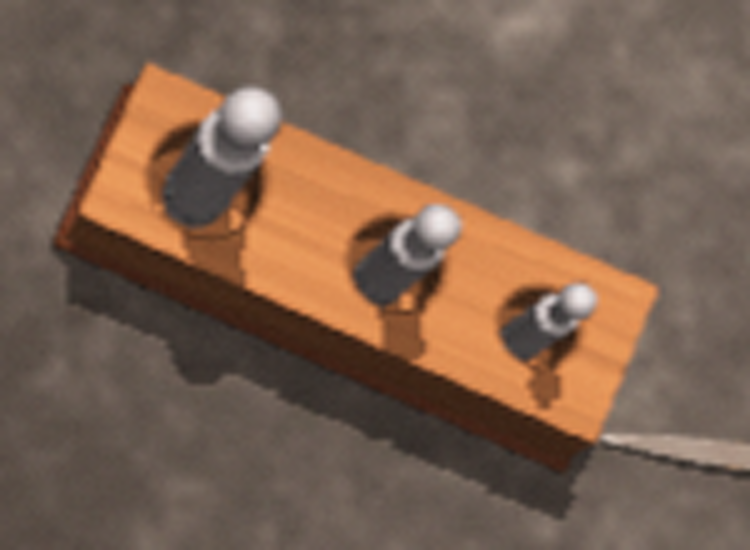

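View pics/scene9.png

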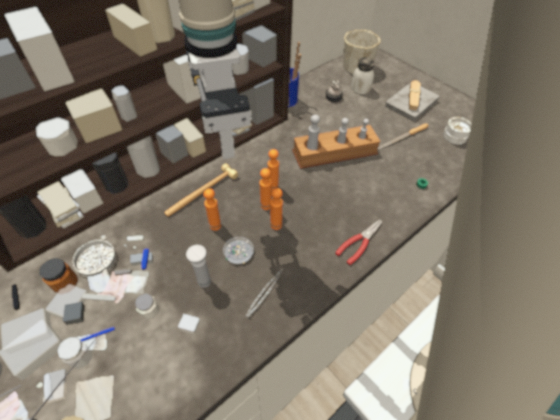

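View pics/scene9c.png

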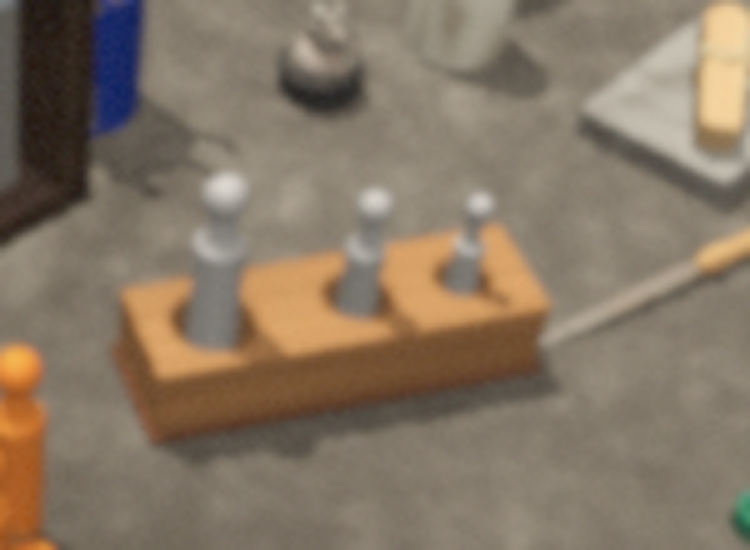

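The top crop shows the punch upright in the bore. Its ball is at (389.6,162.7), where a dead-centre punch would show at (388.9,165.0), so it is about 4 mm off centre. The flat punch is at scene (197,254), as before. The arm is clear with no force on it. One numeric check, then I hand in.

```bash
python3 -c "
from h import *
print('ball, top :',onplane('top',((250.5)/5-.5+340,(115.5)/5-.5+140),.120))
print('ball,scene:',onplane('scene',((225.5)/5-.5+270,(190.5)/5-.5+80),.120))
im=optics.get_image('scene')
for d in optics.landmark_of('flat_punch','scene'): print('flat',d['uv'],onplane('scene',d['uv'],0))
s=r.read_state(); print(s['clock'],s['ft_force'])
workorder.hand_in()
"
```

```text
ball, top : [ 0.60093266 -0.19098814  0.12      ]
ball,scene: [ 0.60265282 -0.19564498  0.12      ]
flat [206.2, 278.9] [0.47481678 0.21863919 0.        ]
16.55 [0.16852021 0.15939546 0.46266158]
the job is handed in; nothing more can be done
```

I picked the bare steel ball-headed punch from among the orange look-alikes. I lowered it into the rack's empty bore until the floor took its weight, released it, and backed off. I handed in at 16.6 s of the 43 s allowed; the hand-in gives no verdict.

**Position:** the ball shows about 5 mm off the bore axis in the top view and 6–9 mm in the scene view, against a 13 mm limit. The two views disagree by about 5 mm; I trust the top view more.

**Upright and seated:** the punch looks upright in both views. Before release the wrist showed about 9 N of floor contact, and the ball sits close to where a punch on the bore floor should show. I did not measure the foot height or tilt after release.

**Flat punch:** it still stands. The network's estimates of its foot from the scene camera, before and after, differ by about 5 mm. I put that down to detection scatter, because its disc shows at the same pixel.

**Robot:** the arm was clear of everything, with the wrist force at zero within noise.

**What went less well:** the tool drifted sideways by up to about 20 mm on faster moves, which I corrected before gripping and before the bore. The last small downward steps showed no contact force at first, so I pressed a little further than needed, to about 12 N, before it registered.

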